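Make up the rover kit and the winch kit

TASK

Make up two robot-workshop kits. The blue tray gets the yellow gear motor, the battery holder and the yellow-hubbed wheel, the green tray gets the square stepper motor and the white-hubbed wheel; each wheel goes in its tray's white-floored bay, the other parts in the remaining bays, one to a bay in any order, all upright and flat on the bay floor as they now stand. Set the parts down without dropping them, and leave the red-hubbed wheel, the tape roll and the screw jar where they are.

Things in the scene. Friction and masses are not known exactly. Their poses are not given: they have to be found in the camera images.
- tray_blue: BLUE tray, of the rover kit. Fixed kit tray, 76 (x) x 198 (y) x 12 (z) mm outside. Three bays in a row along its y, each 70 (x) by 62 (y) mm inside, centred at y = -65, 0, +65 mm, x = 0. Bay floors 4 mm over the table; walls 3 mm thick, tops 12 mm over the table. The +y end bay is the wheel bay, with a white floor; the other floors have the tray's colour. Origin: centre of underside; z up.
- tray_green: GREEN tray, of the winch kit. Fixed kit tray, 76 (x) x 198 (y) x 12 (z) mm outside. Three bays in a row along its y, each 70 (x) by 62 (y) mm inside, centred at y = -65, 0, +65 mm, x = 0. Bay floors 4 mm over the table; walls 3 mm thick, tops 12 mm over the table. The +y end bay is the wheel bay, with a white floor; the other floors have the tray's colour. Origin: centre of underside; z up.
- wheel_yellow: Yellow-hubbed wheel with a black rubber tyre, lying flat: 44 mm diameter, 26 mm high, about 35 g. Origin: centre of the underside; z up along the axle.
- wheel_white: White-hubbed wheel with a black rubber tyre, lying flat: 44 mm diameter, 26 mm high, about 35 g. Origin: centre of the underside; z up along the axle.
- wheel_red: Red-hubbed spare wheel with a black rubber tyre, lying flat: 44 mm diameter, 26 mm high, about 35 g. Origin: centre of the underside; z up along the axle. Belongs to no kit; stays where it is.
- gear_motor: Small gear motor lying on its side: yellow gearbox (-x end) with a round silver motor (+x end); 46 mm (x) by 24 mm (y), 24 mm high, about 60 g. Grip it across y (24 mm). Origin: centre of the underside; z up.
- battery: Black battery holder with two orange-and-copper cells lying along x; 42 mm (x) by 34 mm (y), 24 mm high, about 60 g. Origin: centre of the underside; z up.
- stepper: Square stepper motor standing shaft up: aluminium ends, black middle, 35 x 35 mm and 30 mm high, with a 5 mm steel shaft in the middle of the top that reaches 48 mm; about 150 g. Origin: centre of the underside; z up.
- tape: Small roll of brown tape lying flat among the parts, 52 mm outer diameter, 20 mm high. Not wanted; stays where it is. Origin: centre of the underside.
- screw_jar: Small clear jar with a black cap among the parts, 36 mm diameter, 45 mm high. Not wanted; stays where it is. Origin: centre of the underside.
Mind the look-alikes: they are no part of the job. What is meant by the gear_motor is not pink, and is the smaller of those in its own colour. Leave any pink or purple look-alike of the battery alone.

How it is judged (in metres and radians):
At the end, for the whole second after the job is handed in: Each part is in a bay as asked, one to a bay: origin within 26 mm (x) and 24 mm (y) of the bay centre, underside 1 to 8 mm over the table, tilt under 0.12 rad, speed under 20 mm/s. Red-hubbed wheel, tape and jar within 25 mm of their start, tilt under 0.3 rad (x of wheel_yellow in the frame of tray_blue between -0.026 and 0.026 m and y of wheel_yellow in the frame of tray_blue between 0.041 and 0.089 m and z of wheel_yellow in the frame of tray_blue between 0.001 and 0.008 m and (((x of gear_motor in the frame of tray_blue between -0.026 and 0.026 m and y of gear_motor in the frame of tray_blue between -0.024 and 0.024 m and z of gear_motor in the frame of tray_blue between 0.001 and 0.008 m) and (x of battery in the frame of tray_blue between -0.026 and 0.026 m and y of battery in the frame of tray_blue between -0.089 and -0.041 m and z of battery in the frame of tray_blue between 0.001 and 0.008 m)) or ((x of battery in the frame of tray_blue between -0.026 and 0.026 m and y of battery in the frame of tray_blue between -0.024 and 0.024 m and z of battery in the frame of tray_blue between 0.001 and 0.008 m) and (x of gear_motor in the frame of tray_blue between -0.026 and 0.026 m and y of gear_motor in the frame of tray_blue between -0.089 and -0.041 m and z of gear_motor in the frame of tray_blue between 0.001 and 0.008 m))) and x of wheel_white in the frame of tray_green between -0.026 and 0.026 m and y of wheel_white in the frame of tray_green between 0.041 and 0.089 m and z of wheel_white in the frame of tray_green between 0.001 and 0.008 m and ((x of stepper in the frame of tray_green between -0.026 and 0.026 m and y of stepper in the frame of tray_green between -0.024 and 0.024 m and z of stepper in the frame of tray_green between 0.001 and 0.008 m) or (x of stepper in the frame of tray_green between -0.026 and 0.026 m and y of stepper in the frame of tray_green between -0.089 and -0.041 m and z of stepper in the frame of tray_green between 0.001 and 0.008 m)) and angle between each of gear_motor, battery, wheel_yellow, stepper, wheel_white's own z axis and vertical below 0.12 rad and linear speed of each of gear_motor, battery, wheel_yellow, stepper, wheel_white below 0.02 m/s and distance of each of wheel_red, tape, screw_jar from where it was at the start of the episode below 0.025 m and angle between each of wheel_red, tape, screw_jar's own z axis and vertical below 0.3 rad); the robot touches nothing.
It fails at once if the red-hubbed wheel, the tape roll or the screw jar is moved by more than 25 mm or knocked over (distance of any of wheel_red, tape, screw_jar from where it was at the start of the episode above 0.025 m or angle between any of wheel_red, tape, screw_jar's own z axis and vertical above 0.5 rad).
It fails at once if a part is dropped or thrown: in free air more than 35 mm above the table, touched by nothing ((height (world z) of gear_motor above 0.035 m and contact force between gear_motor and anything else below 0.02 N) or (height (world z) of battery above 0.035 m and contact force between battery and anything else below 0.02 N) or (height (world z) of wheel_yellow above 0.035 m and contact force between wheel_yellow and anything else below 0.02 N) or (height (world z) of stepper above 0.035 m and contact force between stepper and anything else below 0.02 N) or (height (world z) of wheel_white above 0.035 m and contact force between wheel_white and anything else below 0.02 N)).
It also fails if it takes over 115 s, if anything falls off the work surface, if the arm or the gripper's body presses on something with over 40 N, if the wrist force passes 120 N, or if a joint passes its speed limit or range.

ROBOT

A 6-joint arm with a two-finger parallel gripper is mounted at the origin on the work surface. World frame = base frame: x ahead of the robot, y to its left, z up, the work surface at z = 0. Lengths are in m, angles in degrees, forces in N, time in s.
With the tool pointing down it reaches from about 0.25 to 0.775 m from the base axis. Payload 8.9 kg.
Tool frame: the origin (TCP) lies where the fingers leave the gripper's body, on its centre line; the fingertips stand arm.tip_reach ahead of it and the grasp point (between the pads) lies 54 mm ahead of it (arm.tip_reach is the distance from the TCP to the fingertips, in m); z points along the fingers, x is the direction in which the jaws open and shut, and the axes are right-handed (so a half turn about z gives the same grasp; the last joint's range is limited). The gripper opens to 85 mm and grips with 20 to 120 N. Pads are 22 mm wide; open, the fingers measure 114 mm over their backs; the gripper's body (76 mm by 85 mm) begins 54 mm behind the grasp point. The pads swing forward as they close: fully open they stand 13 mm farther back than shut.
Start: joints at [-85.101, 16.656, -8.789, 64.555, 0, 82.019], TCP at [0.117, -0.512, 0.304] pointing down, gripper open.
Joint ranges: [-144.48, 144.48], [-52.06, 99.96], [-74.48, 78.29], [-112.23, 115.85], [-86.99, 84.42], [-180, 180]. Speed limits (degrees/s): [127.2, 127.2, 159.86, 180, 180, 180].

INTERFACE

Orientations are given as [roll, pitch, yaw] about the fixed x, y, z axes, in that order (R = Rz(yaw) Ry(pitch) Rx(roll)).
In Python, from cell import arm gives the robot as it stands. The module is installed in compiled form; this text tells all that it offers.
- The arm moves only by the tool play_rows, never from a script. Its argument "plan" is a list of rows, each an object of numbers: "ax", "ay", "az": the turn, a rotation vector about the world's x, y, z as a fraction of full scale; "dx", "dy", "dz": the shift along the world's x, y, z as a fraction of full scale; "hand": the opening in per cent of the stroke, from 0 (shut) to 100 (fully open). A call has 1 to 20 rows; each row is the pose to reach, as a shift and turn from the pose commanded when the call began, turning the shorter way round; what a row does not reach only later rows make up. Full scale, the value 1, is 0.3 m for a shift and 180 degrees for a turn. A row lasts 1/8 s, in which the tool goes at most 62.5 mm and 10.7 degrees, less where a joint would pass 70% of its speed; a pose out of reach is approached as far as the arm can. A call with a number of a shift or a turn outside -1 to 1 is refused whole. A call with a gripper value outside its range is refused whole. The fingers move at their own pace and stop on an object; the grip force is fixed at half the most. Time passes only in rows, so rows that repeat a pose let the fingers close. It gives the time, the measured TCP pose, the force and the opening at its end, in the units of the state.
- arm.state(): the state, without advancing time (a new reading comes with each control period).
- arm.capture(name): name is "side" or "top" or "wrist"; returns a dict with "frame" (480x640x3 uint8, red, green, blue), "depth" (480x640 float32, m along the optical axis (not along the pixel's ray), 0 where there is no reading), "mtx" (3x3 intrinsics, pixels), "rvec" (rotation vector, rad) and "tvec" (3), from world to camera coordinates, as OpenCV has them; the wrist camera has in their place "T_tool_cam" (4x4, takes a point from camera to tool coordinates, whose origin is the TCP and whose axes are the tool frame's). Camera axes: x right, y down, z forward; pixel columns grow to the right and rows downward; lengths in m; the calibration is good to about 2 mm. A picture is of the moment at which its call begins: read the wrist's pose just before it.
- arm.finish_job(): hands the job in, once; it reports no verdict.
Trained networks look in a picture, given as the dict that the camera call returned (one of the last four; its "shot" number tells which), for a name from the list of things; names that differ only in an ending like _2 or _b are one class to them, and where a whole thing is asked for, a point or a joint stands for the part that bears it (a point fixed in the world has none). Each returns a list of dicts, best first, with "confidence" (0 to 1); they miss things now and then, are a little off and sometimes report something else, mostly with a low value. They report only what shows in the picture. A call takes as long as a camera call. They do not tell look-alikes from the thing itself.
- arm.look_for(picture, query): "at" ([x, y, z] in m, in the coordinates of the camera as it stood for that picture, good to about 4 mm: the middle of the surface that is visible of it).
The state is a dict: "time_s": time; "qpos": joint angles; "qd": joint speeds; "effort": joint torques, N m; "tool_pos": TCP position; "orientation": TCP orientation; "contact_force": force on the tool from outside, world axes, zero at the start; "torque": the same for the moment, N m; "finger_gap": finger opening in m.
Only numpy, scipy, OpenCV 4.12 (cv2) and the standard library are available. Lean on these libraries where they do the work, as an engineer would, in place of code of your own. Each camera call takes 0.05 s, during which the arm holds its last target.

## Working session

There is one attempt and no reset: what is moved stays moved. The work goes in short steps, Python scripts to look and compute and a tool call to move; the robot and the scene stay as the last step left them, time stands still between calls to the robot, and variables do not carry over. Pictures are saved under pics/ and viewed, and the job is handed in when it is done.

Besides the shell and the picture viewer there is one more tool, called after "Request:" as name(argument=value, ...) on one line, values as JSON. play_rows: Moves the arm, as the interface text tells. Shift numbers are shares of 0.3 m and turn numbers shares of 180 degrees, none past 1 either way. Its arguments: {"type":"object","properties":{"plan":{"type":"array"}},"required":["plan"]}

```bash
mkdir -p pics; cat > h.py <<'E'
import numpy as np, cv2
from cell import arm
def save(c,n): cv2.imwrite(f'pics/{n}.png',cv2.cvtColor(c['frame'],cv2.COLOR_RGB2BGR))
def T(c,st=None):
    M=np.eye(4)
    if 'rvec' in c:
        R=cv2.Rodrigues(np.array(c['rvec'],float))[0];M[:3,:3]=R.T;M[:3,3]=-R.T@np.array(c['tvec'],float).ravel();return M
    from scipy.spatial.transform import Rotation as Ro
    M[:3,:3]=Ro.from_euler('xyz',st['orientation'],degrees=True).as_matrix();M[:3,3]=st['tool_pos'];return M@np.array(c['T_tool_cam'])
def cloud(c,st=None):
    d=c['depth'];K=np.array(c['mtx']);v,u=np.indices(d.shape)
    P=np.stack([(u-K[0,2])/K[0,0]*d,(v-K[1,2])/K[1,1]*d,d],-1);M=T(c,st)
    W=P@M[:3,:3].T+M[:3,3];W[d==0]=np.nan;return W
E
python3 - <<'E'
from h import *
st=arm.state();print(st, arm.tip_reach)
c=arm.capture('top');save(c,'top0');M=T(c);print(M.round(3))
W=cloud(c);np.savez('top0.npz',W=W,f=c['frame'])
for n in ['tray_blue','tray_green','wheel_yellow','wheel_white','wheel_red','gear_motor','battery','stepper','tape','screw_jar']:
    print(n,[((M[:3,:3]@np.array(r['at'])+M[:3,3]).round(3).tolist(),round(r['confidence'],2)) for r in arm.look_for(c,n)])
c=arm.capture('side');save(c,'side0')
print(T(c).round(3))
E
```

```text
{'time_s': 0.0, 'qpos': array([-8.51015711e+01,  1.66880629e+01, -8.82992703e+00,  6.45546941e+01,
        8.03965150e-04,  8.20166504e+01]), 'qd': array([-0.00461292,  0.01646651, -0.11707715, -0.05798458, -0.05199878,
        0.06775779]), 'effort': array([ 1.74258171e-04, -5.37134957e+01,  3.31372368e+01,  1.59360375e-02,
       -1.63975169e-04, -8.17037318e-06]), 'tool_pos': array([ 0.11700364, -0.51145306,  0.30334753]), 'orientation': array([-1.79989109e+02,  7.18679197e-02, -7.71182152e+01]), 'contact_force': array([ 0.31495387, -0.38580871, -0.13535638]), 'torque': array([0.03731999, 0.02400658, 0.02541289]), 'finger_gap': 0.08558504379173255} 0.0726
[[ 0.014 -0.999  0.037  0.44 ]
 [-1.    -0.014 -0.007  0.014]
 [ 0.007 -0.037 -0.999  0.96 ]
 [ 0.     0.     0.     1.   ]]
tray_blue [([0.515, -0.274, 0.004], 0.89), ([0.558, 0.121, 0.026], 0.64)]
tray_green [([0.533, 0.309, 0.002], 0.84)]
wheel_yellow [([0.541, -0.11, 0.027], 0.85)]
wheel_white [([0.543, -0.009, 0.03], 0.75)]
wheel_red [([0.557, 0.124, 0.026], 0.64)]
gear_motor [([0.358, 0.025, 0.039], 0.91), ([0.354, 0.153, 0.02], 0.73), ([0.458, 0.01, 0.022], 0.61), ([0.513, -0.276, 0.006], 0.17)]
battery [([0.286, 0.219, 0.022], 0.96), ([0.436, 0.13, 0.023], 0.93), ([0.358, 0.267, 0.022], 0.68), ([0.557, 0.122, 0.025], 0.52)]
stepper [([0.655, -0.123, 0.032], 0.65)]
tape [([0.448, -0.113, 0.022], 0.85)]
screw_jar []
[[-0.867 -0.334  0.369  0.165]
 [-0.497  0.605 -0.622  0.567]
 [-0.016 -0.723 -0.691  0.666]
 [ 0.     0.     0.     1.   ]]
```

View pics/top0.png

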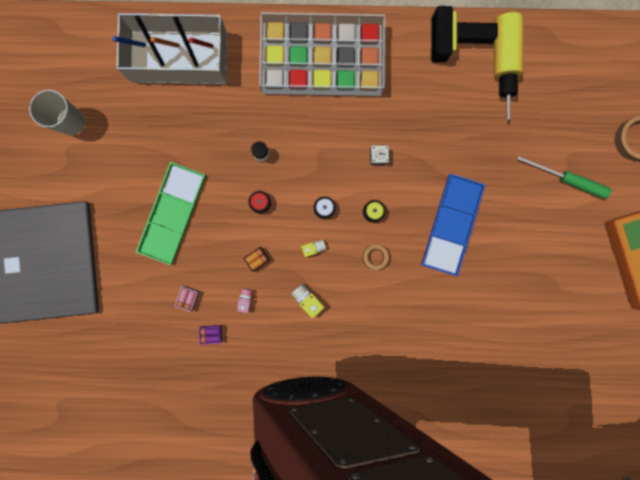

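View pics/side0.png

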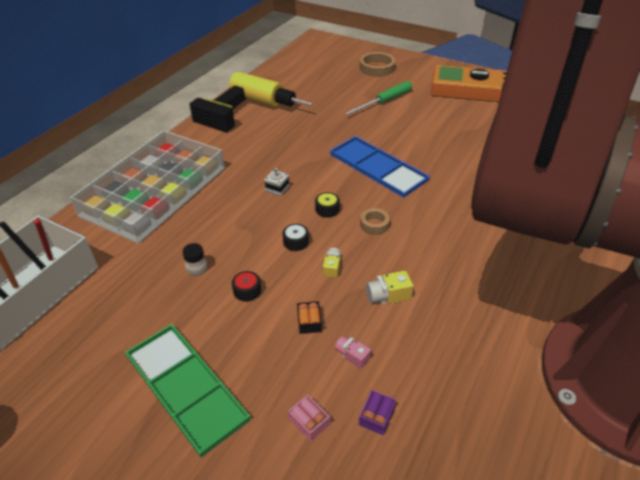

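Top view: the small yellow gear motor is at (314,248) and the larger look-alike at (308,300). The orange battery is at (256,259), the stepper at (380,155), the jar at (260,152) and the tape at (376,257). The white-floored bays are at (183,182) on green and (443,257) on blue. Next I measure the poses.

```bash
python3 - <<'E'
import numpy as np,cv2
z=np.load('top0.npz');W=z['W'];f=z['f'];H=W[...,2]
from scipy import ndimage as nd
print('table z', np.nanmedian(H[330:350,50:200]),np.nanmedian(H[170:190,420:430]),np.nanmedian(H[240:270,280:300]))
pts={'wy':(374,211),'ww':(325,208),'wr':(260,202),'gm':(314,248),'gbig':(308,300),'bat':(256,259),'step':(380,155),'tape':(376,257),'jar':(260,152),'pinkgm':(245,300)}
lab,n=nd.label(np.nan_to_num(H)>0.012)
for k,(u,v) in pts.items():
    l=lab[v-12:v+13,u-14:u+15];ls=l[l>0]
    if len(ls)==0: print(k,'none');continue
    i=np.bincount(ls).argmax();m=lab==i
    hmax=np.nanpercentile(H[m],90)
    t=m&(H>hmax-0.008)
    P=W[t][:,:2].astype(np.float32)*1000
    r=cv2.minAreaRect(P)
    print(k,m.sum(),'h',round(float(hmax),4),'c',np.round(r[0],1),'sz',np.round(r[1],1),'ang',round(r[2],1),'mean',P.mean(0).round(1))
hsv=cv2.cvtColor(f,cv2.COLOR_RGB2HSV)
for k,(lo,hi,box) in {'blue':((100,120,60),(130,255,255),(415,165,495,285)),'green':((45,100,60),(80,255,255),(125,155,215,275))}.items():
    m=cv2.inRange(hsv,lo,hi)
    w=cv2.inRange(hsv,(0,0,150),(180,60,255))
    M=np.zeros_like(m);a,b,c,d=box;M[b:d,a:c]=(m|w)[b:d,a:c]
    M=M>0
    P=W[M][:,:2];P=P[np.isfinite(P).all(1)].astype(np.float32)*1000
    r=cv2.minAreaRect(P);print(k,np.round(r[0],1),np.round(r[1],1),r[2],np.median(W[M][:,2]),cv2.boxPoints(r).round(0).tolist())
    mm=cv2.minAreaRect(np.argwhere(M)[:,::-1].astype(np.float32));print(mm)
    for q,nm in((m,'col'),(w,'white')):
        M2=np.zeros_like(m);M2[b:d,a:c]=q[b:d,a:c];print(nm,np.nanmean(W[M2>0],0))
cv2.imwrite('pics/crop.png',cv2.resize(cv2.cvtColor(f[130:330,130:500],cv2.COLOR_RGB2BGR),None,fx=2.1,fy=2.1,interpolation=2))
E
```

```text
table z 0.0011208892963077144 0.0013936844620482391 0.0013403470675750206
wy 402 h 0.0297 c [ 540.3 -111.2] sz [43.2 44.6] ang 2.4 mean [ 539.6 -110.5]
ww 398 h 0.0296 c [545.5  -9.4] sz [43.  44.8] ang 44.7 mean [545.4  -9.5]
wr 408 h 0.0294 c [555.  123.1] sz [43. 43.] ang 1.3 mean [554.9 122.6]
gm 267 h 0.027 c [462.8  11.4] sz [23.7 46.1] ang 19.1 mean [462.5  12.9]
gbig 561 h 0.0374 c [356.5  22.2] sz [65.1 33.9] ang 44.0 mean [355.2  20.7]
bat 359 h 0.026 c [438.8 127.2] sz [34.2 42.1] ang 35.4 mean [438.1 127.8]
step 332 h 0.0346 c [ 654.3 -120.4] sz [33.9 35.4] ang 2.4 mean [ 653.9 -119.6]
tape 305 h 0.0232 c [ 446.1 -114.8] sz [48.8 49.1] ang 0.6 mean [ 446.3 -114.8]
jar 293 h 0.0476 c [656.9 122.5] sz [32.2 32.1] ang 71.1 mean [656.5 122.2]
pinkgm 280 h 0.0273 c [354.7 149.3] sz [23.8 45. ] ang 81.2 mean [353.7 149.3]
blue [ 515.8 -275.7] [ 77.4 196.5] 73.53021240234375 nan [[411.0, -285.0], [599.0, -341.0], [621.0, -266.0], [433.0, -211.0]]
((453.05023193359375, 224.40658569335938), (37.35187530517578, 95.08506774902344), 16.927513122558594)
col [ 0.54014162 -0.28478359  0.00715712]
white [ 0.45344391 -0.25751838  0.00606694]
green [531.2 305. ] [ 77.6 199.1] 70.66690063476562 nan [[424.0, 301.0], [612.0, 235.0], [638.0, 309.0], [450.0, 375.0]]
((170.44161987304688, 213.21585083007812), (38.18050003051758, 96.74172973632812), 20.854455947875977)
col [0.50701592 0.31443287 0.00667524]
white [0.59177503 0.28315081 0.00575338]
```

View pics/crop.png

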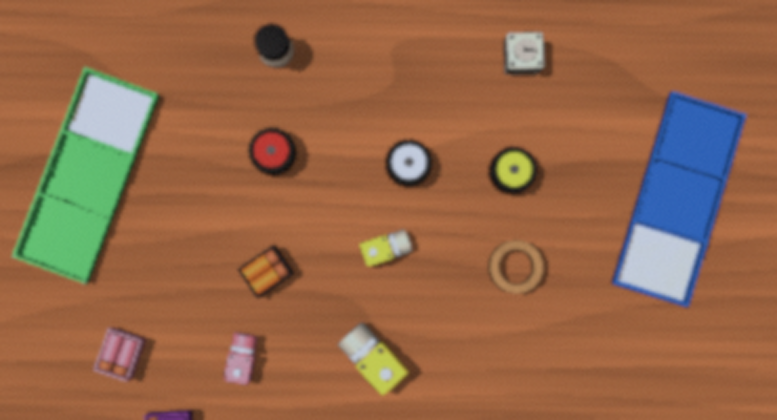

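Request:
play_rows(plan=[{"dx":0.7,"dy":0.66,"dz":0,"az":0.42,"hand":70},{"dx":0.7,"dy":0.66,"dz":0,"az":0.42,"hand":70},{"dx":0.7,"dy":0.66,"dz":0,"az":0.42,"hand":70},{"dx":0.7,"dy":0.66,"dz":0,"az":0.42,"hand":70},{"dx":0.7,"dy":0.66,"dz":0,"az":0.42,"hand":70},{"dx":0.7,"dy":0.66,"dz":0,"az":0.42,"hand":70},{"dx":0.7,"dy":0.66,"dz":0,"az":0.42,"hand":70},{"dx":0.7,"dy":0.66,"dz":0,"az":0.42,"hand":70}])

```text
validation failed for argument at $.pl...
```

Request:
play_rows(plan=[{"dx":0.7,"dy":0.66,"dz":0,"ax":0,"ay":0,"az":0.42,"hand":70},{"dx":0.7,"dy":0.66,"dz":0,"ax":0,"ay":0,"az":0.42,"hand":70},{"dx":0.7,"dy":0.66,"dz":0,"ax":0,"ay":0,"az":0.42,"hand":70},{"dx":0.7,"dy":0.66,"dz":0,"ax":0,"ay":0,"az":0.42,"hand":70},{"dx":0.7,"dy":0.66,"dz":0,"ax":0,"ay":0,"az":0.42,"hand":70},{"dx":0.7,"dy":0.66,"dz":0,"ax":0,"ay":0,"az":0.42,"hand":70},{"dx":0.7,"dy":0.66,"dz":0,"ax":0,"ay":0,"az":0.42,"hand":70},{"dx":0.7,"dy":0.66,"dz":0,"ax":0,"ay":0,"az":0.42,"hand":70}])

```text
time_s: 1.6
tool_pos: [0.3272, -0.3137, 0.304]
orientation: [180.0, -0.0, -1.6]
contact_force: [-0.1, 0.0, -0.6]
finger_gap: 0.0595
```

Request:
play_rows(plan=[{"dx":0.71,"dy":0.676,"dz":-0.513,"ax":0,"ay":0,"az":0.419,"hand":70},{"dx":0.71,"dy":0.676,"dz":-0.513,"ax":0,"ay":0,"az":0.419,"hand":70},{"dx":0.71,"dy":0.676,"dz":-0.513,"ax":0,"ay":0,"az":0.419,"hand":70},{"dx":0.71,"dy":0.676,"dz":-0.513,"ax":0,"ay":0,"az":0.419,"hand":70},{"dx":0.71,"dy":0.676,"dz":-0.513,"ax":0,"ay":0,"az":0.419,"hand":70},{"dx":0.71,"dy":0.676,"dz":-0.513,"ax":0,"ay":0,"az":0.419,"hand":70},{"dx":0.71,"dy":0.676,"dz":-0.513,"ax":0,"ay":0,"az":0.419,"hand":70},{"dx":0.71,"dy":0.676,"dz":-0.513,"ax":0,"ay":0,"az":0.419,"hand":70}])

```text
time_s: 2.6
tool_pos: [0.54, -0.1109, 0.1497]
orientation: [-180.0, 0.0, 73.6]
contact_force: [0.1, -0.1, -0.5]
finger_gap: 0.0598
```

```bash
python3 - <<'E'
from h import *
st=arm.state();print(st['tool_pos'],st['orientation'],st['time_s'],arm.tip_reach)
c=arm.capture('wrist');save(c,'w1');W=cloud(c,st);np.savez('w1.npz',W=W,f=c['frame'],d=c['depth']);print(np.array(c['T_tool_cam']).round(3))
c=arm.capture('side');save(c,'s1');W=cloud(c);np.savez('s1.npz',W=W,f=c['frame'])
# points in finger region
q=W-st['tool_pos'];m=(np.hypot(q[...,0],q[...,1])<0.075)&(W[...,2]>0.05)&(W[...,2]<.15)
print(m.sum(),np.percentile(W[...,2][m],[0,1,5,20]))
E
```

```text
[ 0.54003762 -0.11090613  0.14973593] [-1.79972183e+02  6.88507706e-04  7.36444626e+01] 2.6 0.0726
[[ 1.    -0.001 -0.    -0.   ]
 [ 0.001  0.956  0.292 -0.075]
 [-0.    -0.292  0.956 -0.071]
 [ 0.     0.     0.     1.   ]]
986 [0.08283136 0.085096   0.09071948 0.10294166]
```

View pics/w1.png

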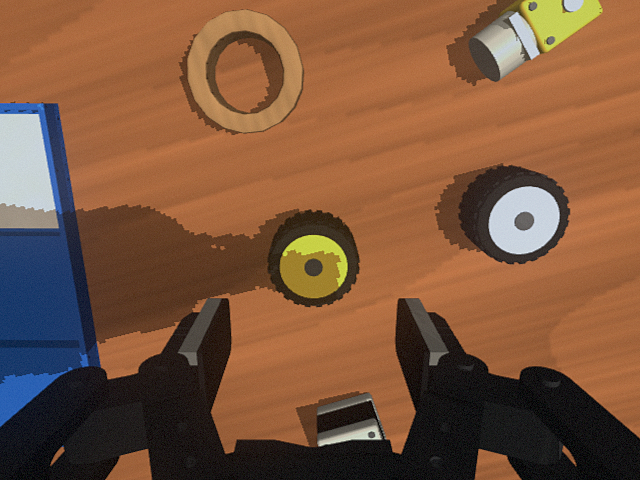

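View pics/s1.png

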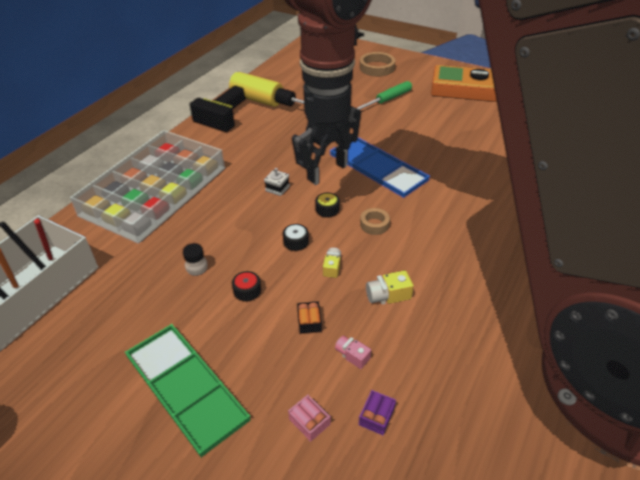

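```bash
python3 - <<'E'
import numpy as np,cv2
z=np.load('w1.npz');W=z['W']
def fit(u,v,r,h):
    p=W[v-r:v+r,u-r:u+r].reshape(-1,3);p=p[(p[:,2]>h)&(p[:,2]<h+.012)]
    c,rad=cv2.minEnclosingCircle((p[:,:2]*1000).astype(np.float32));print(c,rad,p[:,2].max())
fit(313,258,50,.02);fit(523,215,55,.02)
print('table',np.nanmedian(W[330:360,280:340,2]),'bay white',np.nanmedian(W[130:200,5:35],(0,1)))
print(np.nanmin(W[300:330,215:228].reshape(-1,3),0))
for (u,v) in [(222,305),(200,350),(404,305),(425,350)]: print(W[v,u])
E
```

```text
(539.9576416015625, -111.47624206542969) 23.076766967773438 0.029627637237884502
(545.6373901367188, -9.725360870361328) 23.48592185974121 0.029559340847138904
table 0.0006871156757176367 bay white [ 0.45366371 -0.2401953   0.00525938]
[ 0.51912771 -0.14009693  0.08471587]
[ 0.5206016  -0.13718565  0.09195031]
[ 0.52044246 -0.13754824  0.11924263]
[ 0.53688229 -0.07912595  0.09350536]
[ 0.53717184 -0.07896257  0.12002013]
```

Request:
play_rows(plan=[{"dx":0,"dy":-0.001,"dz":-0.15,"ax":0,"ay":0,"az":0,"hand":70},{"dx":0,"dy":-0.001,"dz":-0.233,"ax":0,"ay":0,"az":0,"hand":70},{"dx":0,"dy":-0.001,"dz":-0.233,"ax":0,"ay":0,"az":0,"hand":70},{"dx":0,"dy":-0.001,"dz":-0.233,"ax":0,"ay":0,"az":0,"hand":0},{"dx":0,"dy":-0.001,"dz":-0.233,"ax":0,"ay":0,"az":0,"hand":0},{"dx":0,"dy":-0.001,"dz":-0.233,"ax":0,"ay":0,"az":0,"hand":0},{"dx":0,"dy":-0.001,"dz":-0.233,"ax":0,"ay":0,"az":0,"hand":0},{"dx":0,"dy":-0.001,"dz":-0.19,"ax":0,"ay":0,"az":0,"hand":0},{"dx":0,"dy":-0.001,"dz":-0.14,"ax":0,"ay":0,"az":0,"hand":0},{"dx":0,"dy":-0.001,"dz":-0.14,"ax":0,"ay":0,"az":0,"hand":0}])

```text
time_s: 3.95
tool_pos: [0.5411, -0.1117, 0.1098]
orientation: [179.8, 0.0, 73.9]
contact_force: [0.2, -1.2, -0.5]
finger_gap: 0.0418
```

```bash
python3 - <<'E'
from h import *
c=arm.capture('side');f=c['frame'][100:260,240:460];cv2.imwrite('pics/s2.png',cv2.resize(cv2.cvtColor(f,cv2.COLOR_RGB2BGR),None,fx=3.4,fy=3.4,interpolation=2))
E
```

```text
(no output)
```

View pics/s2.png

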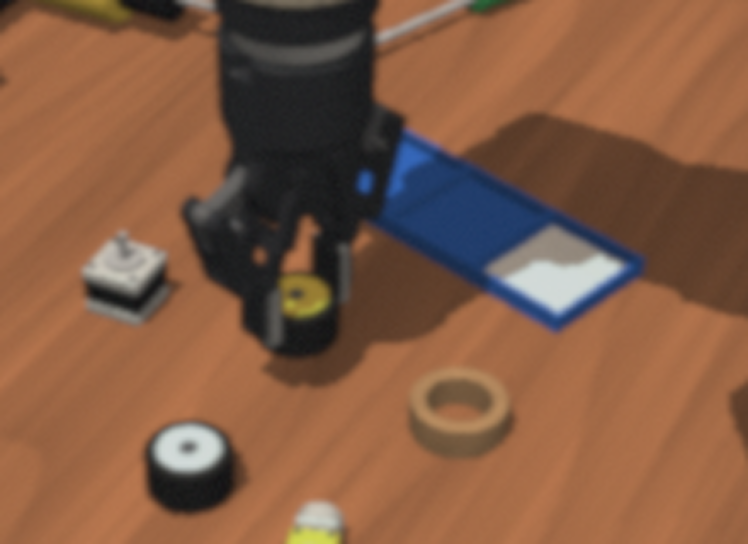

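```bash
python3 - <<'E'
from h import *
st=arm.state();print(st['tool_pos'],st['orientation'],st['qd'].round(2),st['contact_force'],st['time_s'])
E
```

```text
[ 0.54063512 -0.11145014  0.10898814] [1.79891934e+02 5.45461788e-03 7.38993020e+01] [-0.12  0.98 -0.9  -0.56 -0.05  0.05] [-0.79064303  0.25690982 -1.14851179] 4.0
```

Request:
play_rows(plan=[{"dx":-0.1,"dy":-0.17,"dz":0,"ax":0,"ay":0,"az":0,"hand":0},{"dx":-0.2,"dy":-0.34,"dz":0,"ax":0,"ay":0,"az":0,"hand":0},{"dx":-0.288,"dy":-0.487,"dz":0,"ax":0,"ay":0,"az":0,"hand":0},{"dx":-0.288,"dy":-0.487,"dz":0,"ax":0,"ay":0,"az":0,"hand":0},{"dx":-0.288,"dy":-0.487,"dz":0,"ax":0,"ay":0,"az":0,"hand":0},{"dx":-0.288,"dy":-0.487,"dz":-0.04,"ax":0,"ay":0,"az":0,"hand":0},{"dx":-0.288,"dy":-0.487,"dz":-0.07,"ax":0,"ay":0,"az":0,"hand":0},{"dx":-0.288,"dy":-0.487,"dz":-0.0767,"ax":0,"ay":0,"az":0,"hand":0},{"dx":-0.288,"dy":-0.487,"dz":-0.0767,"ax":0,"ay":0,"az":0,"hand":0},{"dx":-0.288,"dy":-0.487,"dz":-0.0767,"ax":0,"ay":0,"az":0,"hand":0}])

```text
time_s: 5.25
tool_pos: [0.4538, -0.2563, 0.0855]
orientation: [-180.0, -0.0, 74.0]
contact_force: [-5.0, 5.1, 19.4]
finger_gap: 0.0417
```

```bash
python3 - <<'E'
from h import *
c=arm.capture('side');f=c['frame'][100:260,240:460];cv2.imwrite('pics/s3.png',cv2.resize(cv2.cvtColor(f,cv2.COLOR_RGB2BGR),None,fx=3.4,fy=3.4,interpolation=2))
E
```

```text
(no output)
```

View pics/s3.png

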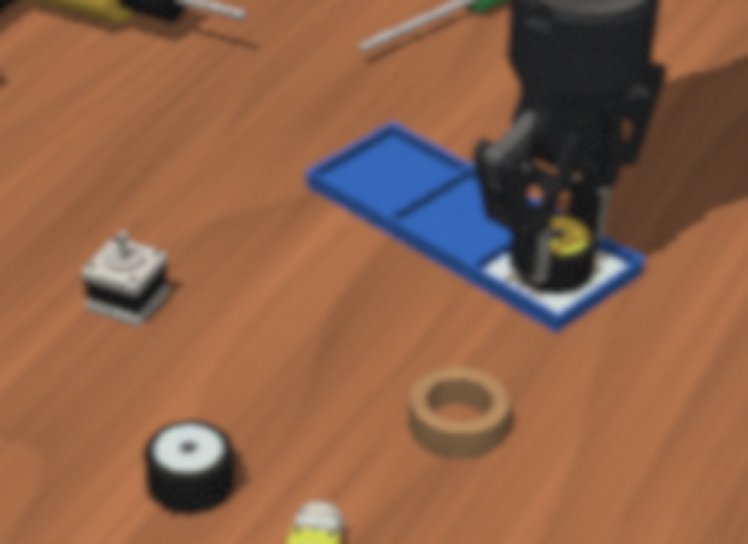

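Request:
play_rows(plan=[{"dx":0,"dy":0,"dz":0,"ax":0,"ay":0,"az":0,"hand":65},{"dx":0,"dy":0,"dz":0,"ax":0,"ay":0,"az":0,"hand":65},{"dx":0,"dy":0,"dz":0,"ax":0,"ay":0,"az":0,"hand":65},{"dx":0,"dy":0,"dz":0.1,"ax":0,"ay":0,"az":0,"hand":70},{"dx":0,"dy":0,"dz":0.217,"ax":0,"ay":0,"az":0,"hand":70},{"dx":0.08,"dy":0.2,"dz":0.217,"ax":0,"ay":0,"az":-0.017,"hand":70},{"dx":0.16,"dy":0.4,"dz":0.217,"ax":0,"ay":0,"az":-0.017,"hand":70},{"dx":0.24,"dy":0.6,"dz":0.217,"ax":0,"ay":0,"az":-0.017,"hand":70},{"dx":0.307,"dy":0.826,"dz":0.217,"ax":0,"ay":0,"az":-0.017,"hand":70},{"dx":0.307,"dy":0.826,"dz":0.217,"ax":0,"ay":0,"az":-0.017,"hand":70},{"dx":0.307,"dy":0.826,"dz":0.217,"ax":0,"ay":0,"az":-0.017,"hand":70},{"dx":0.307,"dy":0.826,"dz":0.217,"ax":0,"ay":0,"az":-0.017,"hand":70}])

```text
time_s: 6.8
tool_pos: [0.5454, -0.0108, 0.1499]
orientation: [-180.0, 0.0, 70.8]
contact_force: [-0.2, 0.2, -0.1]
finger_gap: 0.0602
```

```bash
cat > chk.py <<'E'
import sys
from h import *
n=sys.argv[1]
st=arm.state();print(st['tool_pos'].round(4),st['orientation'].round(1),st['contact_force'].round(1),st['time_s'],round(st['finger_gap'],4))
c=arm.capture('top');save(c,n);W=cloud(c);np.savez('top.npz',W=W,f=c['frame'])
E
python3 chk.py top1
```

```text
[ 0.5454 -0.0108  0.1499] [-180.     0.    70.8] [-0.2  0.2 -0.1] 6.8 0.0602
```

View pics/top1.png

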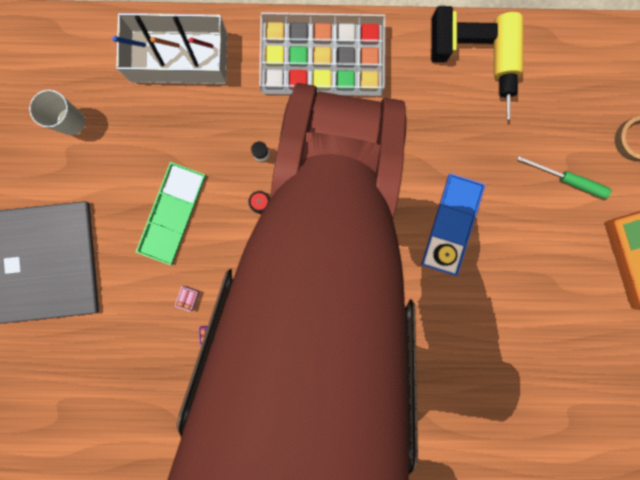

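Request:
play_rows(plan=[{"dx":0,"dy":0.004,"dz":-0.15,"ax":0,"ay":0,"az":0,"hand":70},{"dx":0,"dy":0.004,"dz":-0.234,"ax":0,"ay":0,"az":0,"hand":70},{"dx":0,"dy":0.004,"dz":-0.234,"ax":0,"ay":0,"az":0,"hand":70},{"dx":0,"dy":0.004,"dz":-0.234,"ax":0,"ay":0,"az":0,"hand":0},{"dx":0,"dy":0.004,"dz":-0.234,"ax":0,"ay":0,"az":0,"hand":0},{"dx":0,"dy":0.004,"dz":-0.234,"ax":0,"ay":0,"az":0,"hand":0},{"dx":0,"dy":0.004,"dz":-0.234,"ax":0,"ay":0,"az":0,"hand":0},{"dx":0,"dy":0.004,"dz":-0.234,"ax":0,"ay":0,"az":0,"hand":0},{"dx":0,"dy":0.004,"dz":-0.15,"ax":0,"ay":0,"az":0,"hand":0},{"dx":0,"dy":0.004,"dz":-0.065,"ax":0,"ay":0,"az":0,"hand":0},{"dx":0,"dy":0.004,"dz":-0.065,"ax":0,"ay":0,"az":0,"hand":0},{"dx":0,"dy":0.004,"dz":-0.065,"ax":0,"ay":0,"az":0,"hand":0}])

```text
time_s: 8.35
tool_pos: [0.5456, -0.0083, 0.1303]
orientation: [-180.0, -0.0, 70.8]
contact_force: [-0.9, 0.5, 0.1]
finger_gap: 0.042
```

Request:
play_rows(plan=[{"dx":0.026,"dy":0.162,"dz":0,"ax":0,"ay":0,"az":0,"hand":0},{"dx":0.052,"dy":0.324,"dz":0,"ax":0,"ay":0,"az":0,"hand":0},{"dx":0.078,"dy":0.486,"dz":0,"ax":0,"ay":0,"az":0,"hand":0},{"dx":0.104,"dy":0.648,"dz":0,"ax":0,"ay":0,"az":0,"hand":0},{"dx":0.13,"dy":0.81,"dz":0,"ax":0,"ay":0,"az":0,"hand":0},{"dx":0.157,"dy":0.974,"dz":0,"ax":0,"ay":0,"az":0,"hand":0},{"dx":0.157,"dy":0.974,"dz":0,"ax":0,"ay":0,"az":0,"hand":0},{"dx":0.157,"dy":0.974,"dz":0,"ax":0,"ay":0,"az":0,"hand":0},{"dx":0.157,"dy":0.974,"dz":-0.08,"ax":0,"ay":0,"az":0,"hand":0},{"dx":0.157,"dy":0.974,"dz":-0.13,"ax":0,"ay":0,"az":0,"hand":0},{"dx":0.157,"dy":0.974,"dz":-0.148,"ax":0,"ay":0,"az":0,"hand":0},{"dx":0.157,"dy":0.974,"dz":-0.148,"ax":0,"ay":0,"az":0,"hand":0},{"dx":0.157,"dy":0.974,"dz":-0.148,"ax":0,"ay":0,"az":0,"hand":0}])

```text
time_s: 9.98
tool_pos: [0.5932, 0.2836, 0.0866]
orientation: [180.0, -0.0, 70.8]
contact_force: [0.2, -1.0, 0.2]
finger_gap: 0.0422
```

```bash
python3 - <<'E'
from h import *
st=arm.state();print(st['tool_pos'],st['contact_force'])
c=arm.capture('side');f=c['frame'][240:480,60:320];cv2.imwrite('pics/s4.png',cv2.resize(cv2.cvtColor(f,cv2.COLOR_RGB2BGR),None,fx=2.5,fy=2.5,interpolation=2))
E
```

```text
[0.59317543 0.2836493  0.08661419] [ 0.24303367 -1.01940966  0.20936107]
```

View pics/s4.png

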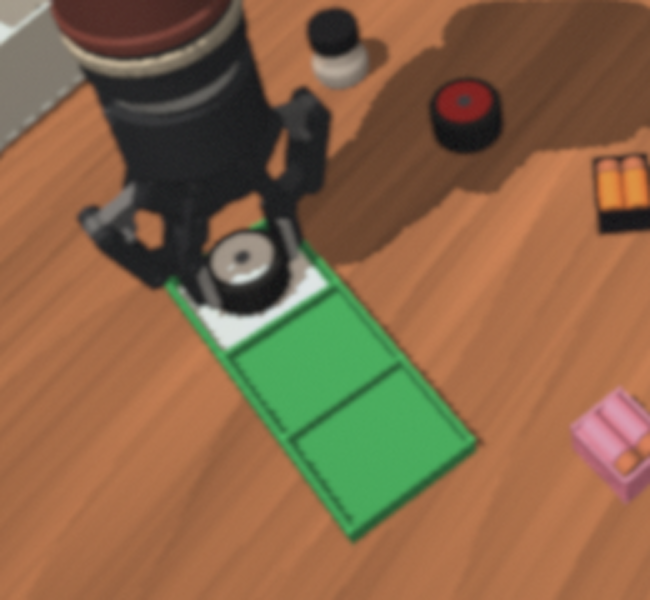

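Request:
play_rows(plan=[{"dx":0,"dy":0,"dz":-0.004,"ax":0,"ay":0,"az":0,"hand":0},{"dx":0,"dy":0,"dz":-0.004,"ax":0,"ay":0,"az":0,"hand":65},{"dx":0,"dy":0,"dz":-0.004,"ax":0,"ay":0,"az":0,"hand":65},{"dx":0,"dy":0,"dz":-0.004,"ax":0,"ay":0,"az":0,"hand":65},{"dx":0,"dy":0,"dz":0.1,"ax":0,"ay":0,"az":0,"hand":65},{"dx":0,"dy":0,"dz":0.211,"ax":0,"ay":0,"az":0,"hand":65},{"dx":-0.2,"dy":-0.2,"dz":0.211,"ax":0,"ay":0,"az":-0.05,"hand":65},{"dx":-0.4,"dy":-0.4,"dz":0.211,"ax":0,"ay":0,"az":-0.1,"hand":65},{"dx":-0.514,"dy":-0.521,"dz":0.211,"ax":0,"ay":0,"az":-0.197,"hand":65},{"dx":-0.514,"dy":-0.521,"dz":0.211,"ax":0,"ay":0,"az":-0.197,"hand":65},{"dx":-0.514,"dy":-0.521,"dz":0.211,"ax":0,"ay":0,"az":-0.197,"hand":65},{"dx":-0.514,"dy":-0.521,"dz":0.211,"ax":0,"ay":0,"az":-0.197,"hand":65},{"dx":-0.514,"dy":-0.521,"dz":0.211,"ax":0,"ay":0,"az":-0.197,"hand":65}])

```text
time_s: 11.65
tool_pos: [0.4396, 0.1281, 0.1495]
orientation: [180.0, -0.0, 35.5]
contact_force: [-0.1, -0.2, -0.4]
finger_gap: 0.0551
```

```bash
cat > wr.py <<'E'
import sys
from h import *
n=sys.argv[1]
st=arm.state();print(st['tool_pos'].round(4),st['orientation'].round(1),st['contact_force'].round(1),st['time_s'],round(st['finger_gap'],4))
c=arm.capture('wrist');save(c,n);W=cloud(c,st)
d=W-st['tool_pos'];m=(np.hypot(d[...,0],d[...,1])<.05)&(W[...,2]>.015)&(W[...,2]<.035)
p=(W[m][:,:2]*1000).astype(np.float32);print(m.sum(),cv2.minAreaRect(p),np.percentile(W[m][:,2],95))
E
python3 wr.py w2
```

```text
[0.4396 0.1281 0.1495] [180.   -0.   35.5] [-0.1 -0.2 -0.4] 11.65 0.0551
5628 ((438.3190002441406, 127.3410415649414), (34.046478271484375, 42.76188659667969), 35.234127044677734) 0.02505084746650607
```

View pics/w2.png

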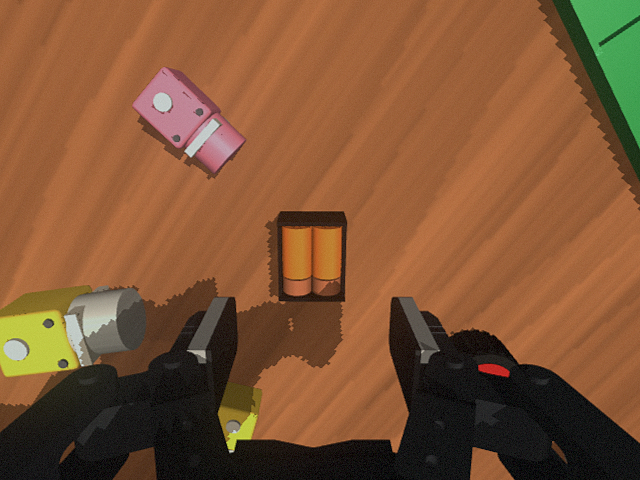

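Request:
play_rows(plan=[{"dx":-0.004,"dy":-0.003,"dz":-0.15,"ax":0,"ay":0,"az":0,"hand":65},{"dx":-0.004,"dy":-0.003,"dz":-0.228,"ax":0,"ay":0,"az":0,"hand":65},{"dx":-0.004,"dy":-0.003,"dz":-0.228,"ax":0,"ay":0,"az":0,"hand":65},{"dx":-0.004,"dy":-0.003,"dz":-0.228,"ax":0,"ay":0,"az":0,"hand":0},{"dx":-0.004,"dy":-0.003,"dz":-0.228,"ax":0,"ay":0,"az":0,"hand":0},{"dx":-0.004,"dy":-0.003,"dz":-0.228,"ax":0,"ay":0,"az":0,"hand":0},{"dx":-0.004,"dy":-0.003,"dz":-0.228,"ax":0,"ay":0,"az":0,"hand":0},{"dx":-0.004,"dy":-0.003,"dz":-0.228,"ax":0,"ay":0,"az":0,"hand":0},{"dx":-0.004,"dy":-0.003,"dz":-0.15,"ax":0,"ay":0,"az":0,"hand":0},{"dx":-0.004,"dy":-0.003,"dz":-0.065,"ax":0,"ay":0,"az":0,"hand":0},{"dx":-0.004,"dy":-0.003,"dz":-0.065,"ax":0,"ay":0,"az":0,"hand":0},{"dx":-0.004,"dy":-0.003,"dz":-0.065,"ax":0,"ay":0,"az":0,"hand":0}])

```text
time_s: 13.2
tool_pos: [0.4374, 0.1266, 0.1299]
orientation: [180.0, -0.0, 35.4]
contact_force: [0.3, 0.1, -0.6]
finger_gap: 0.0325
```

Request:
play_rows(plan=[{"dx":0.046,"dy":-0.14,"dz":0,"ax":0,"ay":0,"az":0.04,"hand":0},{"dx":0.092,"dy":-0.28,"dz":0,"ax":0,"ay":0,"az":0.08,"hand":0},{"dx":0.138,"dy":-0.42,"dz":0,"ax":0,"ay":0,"az":0.12,"hand":0},{"dx":0.184,"dy":-0.56,"dz":0,"ax":0,"ay":0,"az":0.17,"hand":0},{"dx":0.23,"dy":-0.7,"dz":0,"ax":0,"ay":0,"az":0.213,"hand":0},{"dx":0.276,"dy":-0.84,"dz":0,"ax":0,"ay":0,"az":0.213,"hand":0},{"dx":0.322,"dy":-0.98,"dz":0,"ax":0,"ay":0,"az":0.213,"hand":0},{"dx":0.322,"dy":-0.98,"dz":0,"ax":0,"ay":0,"az":0.213,"hand":0},{"dx":0.322,"dy":-0.98,"dz":0,"ax":0,"ay":0,"az":0.213,"hand":0}])

```text
time_s: 14.32
tool_pos: [0.5331, -0.1668, 0.1289]
orientation: [-179.9, -0.0, 73.7]
contact_force: [0.0, 0.5, -0.8]
finger_gap: 0.0326
```

Request:
play_rows(plan=[{"dx":0.05,"dy":-0.14,"dz":0,"ax":0,"ay":0,"az":0,"hand":0},{"dx":0.1,"dy":-0.28,"dz":0,"ax":0,"ay":0,"az":0,"hand":0},{"dx":0.144,"dy":-0.425,"dz":0,"ax":0,"ay":0,"az":0,"hand":0},{"dx":0.144,"dy":-0.425,"dz":0,"ax":0,"ay":0,"az":0,"hand":0},{"dx":0.144,"dy":-0.425,"dz":-0.05,"ax":0,"ay":0,"az":0,"hand":0},{"dx":0.144,"dy":-0.425,"dz":-0.1,"ax":0,"ay":0,"az":0,"hand":0},{"dx":0.144,"dy":-0.425,"dz":-0.13,"ax":0,"ay":0,"az":0,"hand":0},{"dx":0.144,"dy":-0.425,"dz":-0.145,"ax":0,"ay":0,"az":0,"hand":0},{"dx":0.144,"dy":-0.425,"dz":-0.145,"ax":0,"ay":0,"az":0,"hand":0},{"dx":0.144,"dy":-0.425,"dz":-0.145,"ax":0,"ay":0,"az":0,"hand":0}])

```text
time_s: 15.58
tool_pos: [0.5774, -0.2948, 0.0866]
orientation: [180.0, 0.0, 73.7]
contact_force: [0.2, -0.3, -1.4]
finger_gap: 0.0326
```

```bash
python3 - <<'E'
from h import *
st=arm.state();print(st['tool_pos'],st['contact_force'])
c=arm.capture('side');f=c['frame'][60:220,240:460];cv2.imwrite('pics/s5.png',cv2.resize(cv2.cvtColor(f,cv2.COLOR_RGB2BGR),None,fx=3.4,fy=3.4,interpolation=2))
E
```

```text
[ 0.57738566 -0.29481929  0.08660413] [ 0.23956811 -0.33029543 -1.4110233 ]
```

View pics/s5.png

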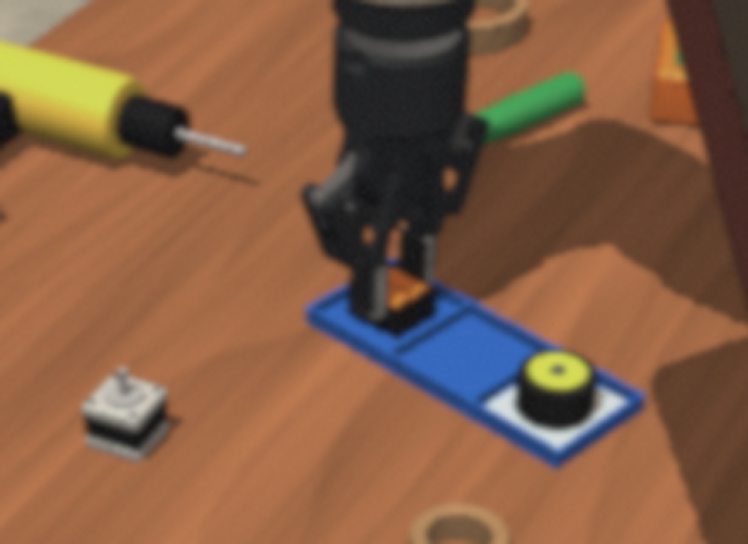

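Request:
play_rows(plan=[{"dx":0,"dy":0,"dz":-0.004,"ax":0,"ay":0,"az":0,"hand":0},{"dx":0,"dy":0,"dz":-0.004,"ax":0,"ay":0,"az":0,"hand":58},{"dx":0,"dy":0,"dz":-0.004,"ax":0,"ay":0,"az":0,"hand":58},{"dx":0,"dy":0,"dz":-0.004,"ax":0,"ay":0,"az":0,"hand":58},{"dx":0,"dy":0,"dz":0.1,"ax":0,"ay":0,"az":0,"hand":65},{"dx":0,"dy":0,"dz":0.245,"ax":0,"ay":0,"az":0,"hand":65},{"dx":0.1,"dy":0.2,"dz":0.245,"ax":0,"ay":0,"az":0.05,"hand":65},{"dx":0.2,"dy":0.4,"dz":0.245,"ax":0,"ay":0,"az":0.104,"hand":65},{"dx":0.255,"dy":0.58,"dz":0.245,"ax":0,"ay":0,"az":0.104,"hand":65},{"dx":0.255,"dy":0.58,"dz":0.245,"ax":0,"ay":0,"az":0.104,"hand":65},{"dx":0.255,"dy":0.58,"dz":0.245,"ax":0,"ay":0,"az":0.104,"hand":65},{"dx":0.255,"dy":0.58,"dz":0.245,"ax":0,"ay":0,"az":0.104,"hand":65}])

```text
time_s: 17.12
tool_pos: [0.6533, -0.1224, 0.1599]
orientation: [-180.0, 0.0, 92.3]
contact_force: [0.0, -0.4, -0.1]
finger_gap: 0.0557
```

```bash
python3 wr.py w3
```

```text
[ 0.6533 -0.1224  0.1599] [-180.     0.    92.3] [ 0.  -0.4 -0.1] 17.125 0.0557
4638 ((654.5289306640625, -120.72666931152344), (34.82042694091797, 35.07381057739258), 1.8503947257995605) 0.03326095936731074
```

View pics/w3.png

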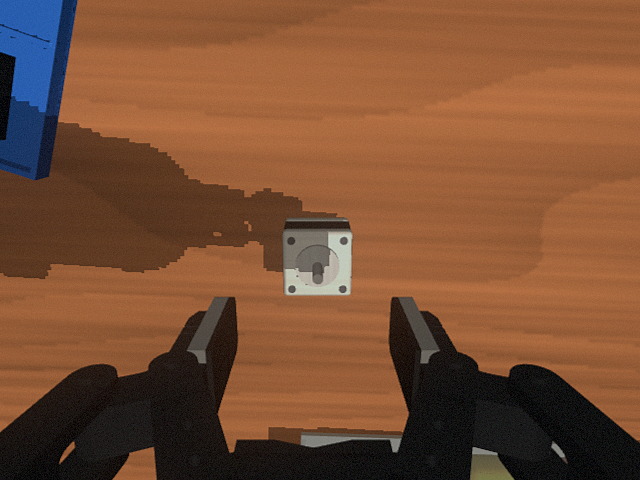

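Request:
play_rows(plan=[{"dx":0.004,"dy":0.006,"dz":-0.15,"ax":0,"ay":0,"az":0,"hand":65},{"dx":0.004,"dy":0.006,"dz":-0.263,"ax":0,"ay":0,"az":0,"hand":65},{"dx":0.004,"dy":0.006,"dz":-0.263,"ax":0,"ay":0,"az":0,"hand":65},{"dx":0.004,"dy":0.006,"dz":-0.263,"ax":0,"ay":0,"az":0,"hand":0},{"dx":0.004,"dy":0.006,"dz":-0.263,"ax":0,"ay":0,"az":0,"hand":0},{"dx":0.004,"dy":0.006,"dz":-0.263,"ax":0,"ay":0,"az":0,"hand":0},{"dx":0.004,"dy":0.006,"dz":-0.263,"ax":0,"ay":0,"az":0,"hand":0},{"dx":0.004,"dy":0.006,"dz":-0.263,"ax":0,"ay":0,"az":0,"hand":0},{"dx":0.004,"dy":0.006,"dz":-0.18,"ax":0,"ay":0,"az":0,"hand":0},{"dx":0.004,"dy":0.006,"dz":-0.1,"ax":0,"ay":0,"az":0,"hand":0},{"dx":0.004,"dy":0.006,"dz":-0.05,"ax":0,"ay":0,"az":0,"hand":0},{"dx":0.004,"dy":0.006,"dz":-0.05,"ax":0,"ay":0,"az":0,"hand":0},{"dx":0.004,"dy":0.006,"dz":-0.05,"ax":0,"ay":0,"az":0,"hand":0}])

```text
time_s: 18.8
tool_pos: [0.6545, -0.119, 0.1442]
orientation: [-179.9, -0.0, 92.4]
contact_force: [0.9, -0.5, -1.0]
finger_gap: 0.0334
```

Request:
play_rows(plan=[{"dx":-0.07,"dy":0.14,"dz":0,"ax":0,"ay":0,"az":-0.03,"hand":0},{"dx":-0.14,"dy":0.28,"dz":0,"ax":0,"ay":0,"az":-0.06,"hand":0},{"dx":-0.21,"dy":0.42,"dz":0,"ax":0,"ay":0,"az":-0.09,"hand":0},{"dx":-0.28,"dy":0.57,"dz":0,"ax":0,"ay":0,"az":-0.121,"hand":0},{"dx":-0.33,"dy":0.72,"dz":0,"ax":0,"ay":0,"az":-0.121,"hand":0},{"dx":-0.38,"dy":0.87,"dz":0,"ax":0,"ay":0,"az":-0.121,"hand":0},{"dx":-0.411,"dy":1.0,"dz":0,"ax":0,"ay":0,"az":-0.121,"hand":0},{"dx":-0.411,"dy":1.0,"dz":0,"ax":0,"ay":0,"az":-0.121,"hand":0},{"dx":-0.411,"dy":1.0,"dz":0,"ax":0,"ay":0,"az":-0.121,"hand":0}])

```text
time_s: 19.92
tool_pos: [0.5314, 0.1805, 0.1444]
orientation: [-180.0, 0.1, 70.7]
contact_force: [0.2, -1.1, -0.9]
finger_gap: 0.0334
```

Request:
play_rows(plan=[{"dx":0,"dy":0.14,"dz":0,"ax":0,"ay":0,"az":0,"hand":0},{"dx":0,"dy":0.28,"dz":0,"ax":0,"ay":0,"az":0,"hand":0},{"dx":0,"dy":0.418,"dz":0,"ax":0,"ay":0,"az":0,"hand":0},{"dx":0,"dy":0.418,"dz":0,"ax":0,"ay":0,"az":0,"hand":0},{"dx":0,"dy":0.418,"dz":-0.07,"ax":0,"ay":0,"az":0,"hand":0},{"dx":0,"dy":0.418,"dz":-0.14,"ax":0,"ay":0,"az":0,"hand":0},{"dx":0,"dy":0.418,"dz":-0.18,"ax":0,"ay":0,"az":0,"hand":0},{"dx":0,"dy":0.418,"dz":-0.195,"ax":0,"ay":0,"az":0,"hand":0},{"dx":0,"dy":0.418,"dz":-0.195,"ax":0,"ay":0,"az":0,"hand":0},{"dx":0,"dy":0.418,"dz":-0.195,"ax":0,"ay":0,"az":0,"hand":0}])

```text
time_s: 21.18
tool_pos: [0.5321, 0.3058, 0.087]
orientation: [180.0, -0.0, 70.6]
contact_force: [-0.1, -1.9, 2.0]
finger_gap: 0.0335
```

```bash
python3 - <<'E'
from h import *
st=arm.state();print(st['tool_pos'],st['contact_force'])
c=arm.capture('side');f=c['frame'][240:480,60:320];cv2.imwrite('pics/s6.png',cv2.resize(cv2.cvtColor(f,cv2.COLOR_RGB2BGR),None,fx=2.5,fy=2.5,interpolation=2))
E
```

```text
[0.53214787 0.3058484  0.08698662] [-0.0974954  -1.91825898  1.99308668]
```

View pics/s6.png

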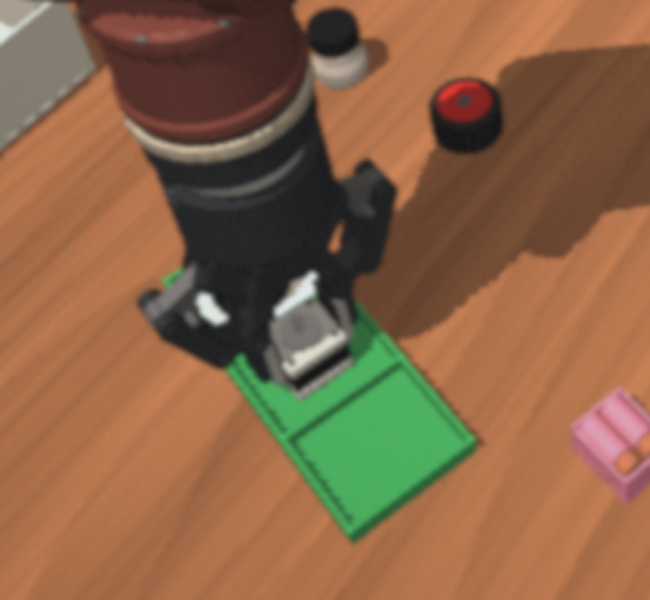

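Request:
play_rows(plan=[{"dx":0,"dy":0,"dz":-0.004,"ax":0,"ay":0,"az":0,"hand":0},{"dx":0,"dy":0,"dz":-0.004,"ax":0,"ay":0,"az":0,"hand":58},{"dx":0,"dy":0,"dz":-0.004,"ax":0,"ay":0,"az":0,"hand":58},{"dx":0,"dy":0,"dz":-0.004,"ax":0,"ay":0,"az":0,"hand":58},{"dx":0,"dy":0,"dz":0.1,"ax":0,"ay":0,"az":0,"hand":58},{"dx":0,"dy":0,"dz":0.212,"ax":0,"ay":0,"az":0,"hand":58},{"dx":0,"dy":0,"dz":0.212,"ax":0,"ay":0,"az":0,"hand":58},{"dx":-0.04,"dy":-0.19,"dz":0.212,"ax":0,"ay":0,"az":-0.05,"hand":55},{"dx":-0.08,"dy":-0.38,"dz":0.212,"ax":0,"ay":0,"az":-0.1,"hand":55},{"dx":-0.12,"dy":-0.57,"dz":0.212,"ax":0,"ay":0,"az":-0.15,"hand":55},{"dx":-0.17,"dy":-0.76,"dz":0.212,"ax":0,"ay":0,"az":-0.2,"hand":55},{"dx":-0.229,"dy":-0.979,"dz":0.212,"ax":0,"ay":0,"az":-0.25,"hand":55},{"dx":-0.229,"dy":-0.979,"dz":0.212,"ax":0,"ay":0,"az":-0.286,"hand":55},{"dx":-0.229,"dy":-0.979,"dz":0.212,"ax":0,"ay":0,"az":-0.286,"hand":55},{"dx":-0.229,"dy":-0.979,"dz":0.212,"ax":0,"ay":0,"az":-0.286,"hand":55},{"dx":-0.229,"dy":-0.979,"dz":0.212,"ax":0,"ay":0,"az":-0.286,"hand":55}])

```text
time_s: 23.22
tool_pos: [0.463, 0.0134, 0.1499]
orientation: [-180.0, 0.0, 19.3]
contact_force: [0.6, -0.0, 0.4]
finger_gap: 0.0467
```

```bash
python3 wr.py w4
```

```text
[0.463  0.0134 0.1499] [-180.     0.    19.3] [ 0.6 -0.   0.4] 23.225 0.0467
4145 ((462.66473388671875, 11.470685958862305), (24.034263610839844, 46.869468688964844), 18.970991134643555) 0.025988547151689818
```

View pics/w4.png

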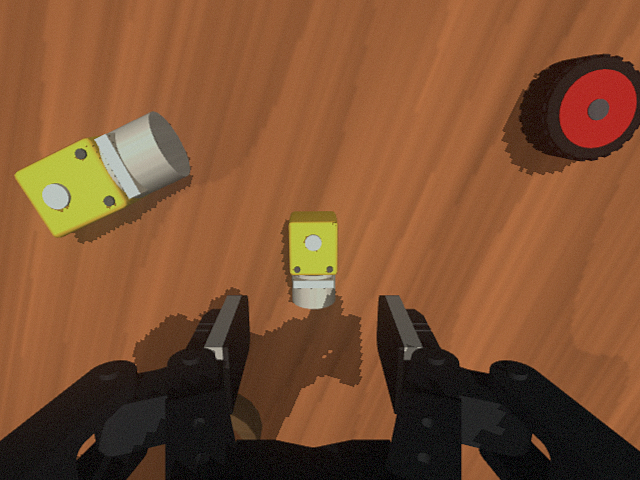

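Request:
play_rows(plan=[{"dx":-0.005,"dy":0.006,"dz":-0.15,"ax":0,"ay":0,"az":0,"hand":55},{"dx":-0.005,"dy":0.006,"dz":-0.23,"ax":0,"ay":0,"az":0,"hand":55},{"dx":-0.005,"dy":0.006,"dz":-0.23,"ax":0,"ay":0,"az":0,"hand":55},{"dx":-0.005,"dy":0.006,"dz":-0.23,"ax":0,"ay":0,"az":0,"hand":0},{"dx":-0.005,"dy":0.006,"dz":-0.23,"ax":0,"ay":0,"az":0,"hand":0},{"dx":-0.005,"dy":0.006,"dz":-0.23,"ax":0,"ay":0,"az":0,"hand":0},{"dx":-0.005,"dy":0.006,"dz":-0.23,"ax":0,"ay":0,"az":0,"hand":0},{"dx":-0.005,"dy":0.006,"dz":-0.23,"ax":0,"ay":0,"az":0,"hand":0},{"dx":-0.005,"dy":0.006,"dz":-0.15,"ax":0,"ay":0,"az":0,"hand":0},{"dx":-0.005,"dy":0.006,"dz":-0.06,"ax":0,"ay":0,"az":0,"hand":0},{"dx":-0.005,"dy":0.006,"dz":-0.06,"ax":0,"ay":0,"az":0,"hand":0},{"dx":-0.005,"dy":0.006,"dz":-0.06,"ax":0,"ay":0,"az":0,"hand":0}])

```text
time_s: 24.78
tool_pos: [0.4614, 0.0144, 0.132]
orientation: [180.0, -0.0, 19.2]
contact_force: [-0.1, -0.6, -0.7]
finger_gap: 0.0223
```

```bash
python3 - <<'E'
from h import *
st=arm.state();print(st['tool_pos'],st['contact_force'],st['finger_gap'])
c=arm.capture('side');f=c['frame'][160:320,230:450];cv2.imwrite('pics/s7.png',cv2.resize(cv2.cvtColor(f,cv2.COLOR_RGB2BGR),None,fx=3.4,fy=3.4,interpolation=2))
E
```

```text
[0.46138349 0.01441768 0.13199495] [-0.11781344 -0.60066891 -0.71294315] 0.02234876247849711
```

View pics/s7.png

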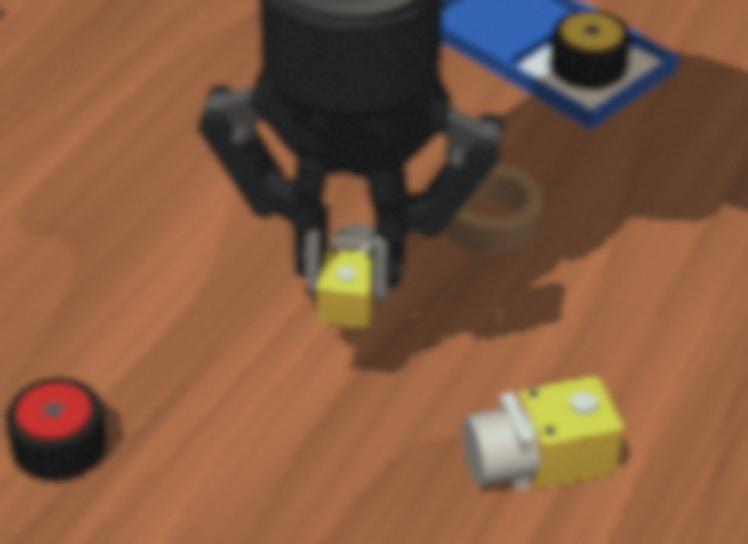

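Request:
play_rows(plan=[{"dx":0.03,"dy":-0.16,"dz":0,"ax":0,"ay":0,"az":0.05,"hand":0},{"dx":0.06,"dy":-0.32,"dz":0,"ax":0,"ay":0,"az":0.1,"hand":0},{"dx":0.09,"dy":-0.48,"dz":0,"ax":0,"ay":0,"az":0.15,"hand":0},{"dx":0.12,"dy":-0.64,"dz":0,"ax":0,"ay":0,"az":0.2,"hand":0},{"dx":0.15,"dy":-0.8,"dz":0,"ax":0,"ay":0,"az":0.25,"hand":0},{"dx":0.168,"dy":-0.965,"dz":0,"ax":0,"ay":0,"az":0.302,"hand":0},{"dx":0.168,"dy":-0.965,"dz":0,"ax":0,"ay":0,"az":0.302,"hand":0},{"dx":0.168,"dy":-0.965,"dz":0,"ax":0,"ay":0,"az":0.302,"hand":0},{"dx":0.168,"dy":-0.965,"dz":-0.05,"ax":0,"ay":0,"az":0.302,"hand":0},{"dx":0.168,"dy":-0.965,"dz":-0.1,"ax":0,"ay":0,"az":0.302,"hand":0},{"dx":0.168,"dy":-0.965,"dz":-0.14,"ax":0,"ay":0,"az":0.302,"hand":0},{"dx":0.168,"dy":-0.965,"dz":-0.152,"ax":0,"ay":0,"az":0.302,"hand":0},{"dx":0.168,"dy":-0.965,"dz":-0.152,"ax":0,"ay":0,"az":0.302,"hand":0},{"dx":0.168,"dy":-0.965,"dz":-0.152,"ax":0,"ay":0,"az":0.302,"hand":0}])

```text
time_s: 26.58
tool_pos: [0.5118, -0.2749, 0.0864]
orientation: [-180.0, -0.0, 73.5]
contact_force: [-1.0, 0.4, 1.7]
finger_gap: 0.0225
```

```bash
python3 - <<'E'
from h import *
st=arm.state();print(st['tool_pos'],st['contact_force'],st['finger_gap'])
c=arm.capture('side');f=c['frame'][60:220,240:460];cv2.imwrite('pics/s8.png',cv2.resize(cv2.cvtColor(f,cv2.COLOR_RGB2BGR),None,fx=3.4,fy=3.4,interpolation=2))
E
```

```text
[ 0.5117847  -0.27486758  0.08638107] [-1.00510258  0.41851632  1.66319839] 0.02251807836330456
```

View pics/s8.png

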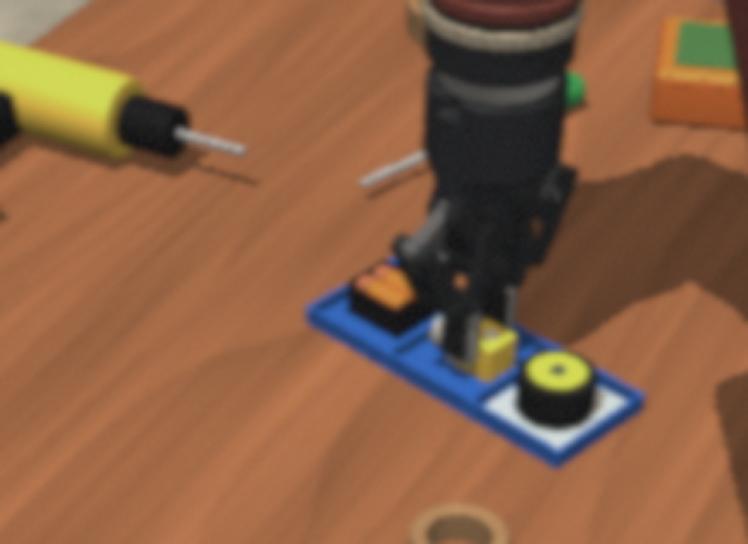

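Request:
play_rows(plan=[{"dx":0,"dy":0,"dz":-0.004,"ax":0,"ay":0,"az":0,"hand":0},{"dx":0,"dy":0,"dz":-0.004,"ax":0,"ay":0,"az":0,"hand":50},{"dx":0,"dy":0,"dz":-0.004,"ax":0,"ay":0,"az":0,"hand":50},{"dx":0,"dy":0,"dz":-0.004,"ax":0,"ay":0,"az":0,"hand":50},{"dx":0,"dy":0,"dz":0.1,"ax":0,"ay":0,"az":0,"hand":50},{"dx":0,"dy":0,"dz":0.25,"ax":0,"ay":0,"az":0,"hand":50},{"dx":0,"dy":0,"dz":0.4,"ax":0,"ay":0,"az":0,"hand":50},{"dx":-0.15,"dy":-0.12,"dz":0.5,"ax":0,"ay":0,"az":0,"hand":50},{"dx":-0.3,"dy":-0.25,"dz":0.5,"ax":0,"ay":0,"az":0,"hand":50},{"dx":-0.45,"dy":-0.4,"dz":0.5,"ax":0,"ay":0,"az":0,"hand":50},{"dx":-0.6,"dy":-0.55,"dz":0.5,"ax":0,"ay":0,"az":0,"hand":50},{"dx":-0.8,"dy":-0.65,"dz":0.5,"ax":0,"ay":0,"az":0,"hand":50},{"dx":-0.8,"dy":-0.65,"dz":0.5,"ax":0,"ay":0,"az":0,"hand":50},{"dx":-0.8,"dy":-0.65,"dz":0.5,"ax":0,"ay":0,"az":0,"hand":50},{"dx":-0.8,"dy":-0.65,"dz":0.5,"ax":0,"ay":0,"az":0,"hand":50}])

```text
time_s: 28.5
tool_pos: [0.2729, -0.4694, 0.2365]
orientation: [180.0, -0.0, 73.6]
contact_force: [0.2, -0.0, -0.4]
finger_gap: 0.0428
```

```bash
python3 chk.py top2; python3 - <<'E'
import numpy as np,cv2
from scipy import ndimage as nd
z=np.load('top.npz');W=z['W'];H=W[...,2]
tr={'blue':((.5158,-.2757),73.7),'green':((.5312,.305),-109.3)}
lab,n=nd.label(np.nan_to_num(H)>0.018)
def box(m):
    t=m&(H>np.nanpercentile(H[m],90)-.008);P=(W[t][:,:2]*1000).astype(np.float32);r=cv2.minAreaRect(P);return np.array(r[0])/1000,np.round(r[1],1),np.nanpercentile(H[m],[50,90]).round(4),np.ptp(H[t])
for i in range(1,n+1):
    m=lab==i
    if not 80<m.sum()<700: continue
    c,s,h,p=box(m)
    out=[]
    for k,(o,a) in tr.items():
        a=np.radians(a);d=c-o;l=(np.array([[np.cos(a),np.sin(a)],[-np.sin(a),np.cos(a)]])@d*1000).round(1)
        if abs(l[0])<60 and abs(l[1])<110: out=[k,l]
    print((c*1000).round(1),s,h,*out)
E
```

```text
[ 0.2729 -0.4694  0.2365] [180.   -0.   73.6] [ 0.2 -0.  -0.4] 28.5 0.0428
[ 698.7 -633.9] [88.6 41.6] [0.0249 0.0274]
[657.  122.3] [31.4 32.1] [0.0456 0.0479]
[591.4 282.5] [44.2 44.6] [0.0312 0.0335] green [ 1.3 64.3]
[ 599.9 -545.7] [100.3  24. ] [0.025  0.0283]
[ 576.4 -294.8] [34.5 42.7] [0.0272 0.0304] blue [ -1.3 -63.6]
[555.1 122.2] [43.1 44.5] [0.0274 0.0299]
[531.5 305.4] [36.2 34.6] [0.0354 0.0382] green [-0.5  0.1]
[ 514.2 -275.7] [24.3 46.3] [0.0288 0.0315] blue [-0.5  1.5]
[ 453.1 -256.4] [42.3 45.2] [0.0315 0.0339] blue [ 0.9 65.6]
[ 446.1 -114.8] [48.8 49.2] [0.0213 0.0232]
[356.6  22.3] [64.9 34. ] [0.0347 0.0375]
[357.1 267. ] [34.8 42.8] [0.0231 0.0261]
[354.6 149.4] [23.7 45.7] [0.0247 0.0274]
[284.4 218. ] [34.2 43. ] [0.0232 0.0259]
```

View pics/top2.png

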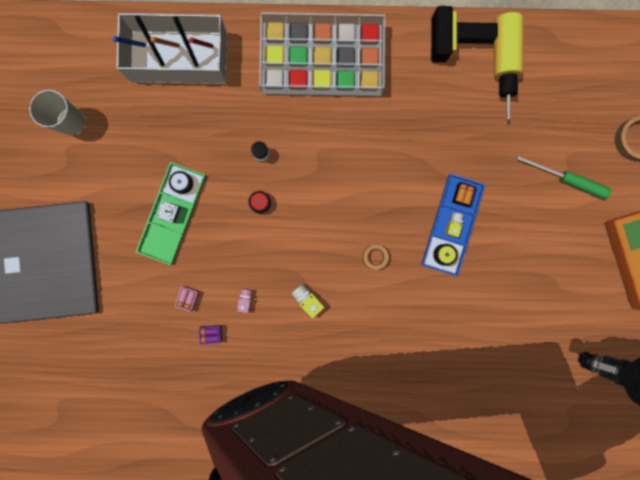

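The final top picture shows all five parts in the right bays: blue at (465,194), (456,225) and (447,254), green at (180,182) and (169,212). Each is within 2 mm of its bay centre and sits about 4 mm higher than it did on the table. The red wheel, tape and jar are unmoved.

```bash
python3 -c "
from cell import arm
print(arm.finish_job())"
```

```text
the job is handed in; nothing more can be done
None
```

Both kits are made up and the job is handed in, at about 29 s of the 115 s allowed; no verdict was reported.

- **Blue tray:** the yellow-hubbed wheel is in the white-floored bay, the small yellow gear motor in the middle bay and the orange-celled battery holder in the remaining end bay.
- **Green tray:** the white-hubbed wheel is in the white-floored bay and the stepper in the middle bay.

**Last checks (top camera):** Every part is within about 2 mm of its bay centre. Part tops stand 4 to 4.5 mm higher than they did on the table, which fits parts resting flat on the 4 mm bay floors. The red-hubbed wheel, tape and jar show no shift beyond 1 mm, and the look-alikes were never picked up.

No check failed or disagreed. The yellow-hubbed wheel was pressed onto its bay floor with about 19 N before release. Tilt was judged only from the heights and the pictures, not measured directly.

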